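# Slide the pan onto the matching hob ring

### The job

Slide the shallow two-eared pan along the worktop onto the hob plate with the larger ring, so that the pan's base lies wholly inside that ring. Keep the pan flat on the worktop all the way, do not lift or tip it, and leave the other things on the worktop where they are.

Things in the scene. Friction and masses are not known exactly. Their poses are not given: they have to be found in the camera images.
- pan: loose shallow round metal pan, open on top, about 0.75 kg. Base 150 mm across, rim 170 mm across (outside), 50 mm tall, wall 4 mm, floor 6 mm thick; inside it is about 143 mm across at the floor and 162 mm at the rim. Two small bar ears at its own +y and -y sides, 42 mm up, reach 110 mm from the centre. Origin: centre of the underside, z up
- hob_large: fixed square black glass hob plate, 268 mm wide with its trim, set flush in the worktop (under 2 mm proud in looks, nothing to bump on), with a thin light ring 200 mm across and a small cross at its middle. Origin: centre of the ring at worktop height; three dots on the plate lie at its -x edge
- hob_small: the other flush black glass hob plate, same plate size, but its ring is only 130 mm across. Origin: centre of the ring at worktop height
- mug: loose bystander: white mug with a handle, 80 mm across, 90 mm tall. Origin: centre of its underside
- soap: loose bystander: white bottle, 64 mm across, 170 mm tall. Origin: centre of its underside
- jar: loose bystander: glass jar with a steel cap, 68 mm across, 100 mm tall. Origin: centre of its underside
- salt: loose bystander: small steel salt pot, 44 mm across, 62 mm tall. Origin: centre of its underside
- spatula: loose bystander: spatula 260 mm long lying flat (its x axis runs along it, handle towards -x). Origin: centre of its underside
- bowl: loose bystander: blue bowl, 110 mm across, 50 mm tall. Origin: centre of its underside
Mind the look-alikes: they are no part of the job. Several things have the shape of the pan; the one meant has the colours described above.

How it is judged:
By the outcome, as a careful person would: the job done as asked, in the order asked, and still so for the second after the job is handed in, with the robot touching nothing.
It also fails if it takes over 40 s, if anything falls off the work surface, if the arm or the gripper's body presses on something with over 40 N, if the wrist force passes 120 N, or if a joint passes its speed limit or range.

### The arm

A 6-joint arm with a two-finger parallel gripper is mounted at the origin on the work surface. World frame = base frame: x ahead of the robot, y to its left, z up, the work surface at z = 0. Lengths are in m, angles in rad, forces in N, time in s.
With the tool pointing down it reaches from about 0.35 to 0.975 m from the base axis. Payload 4.9 kg.
Tool frame: the origin (TCP) lies at the very end of the fingers, on their centre line; the grasp point (between the pads) lies 19 mm behind it; z points along the fingers, y is the line along which they close (so a half turn about z gives the same grasp; the last joint's range is limited). The gripper opens to 85 mm and grips with 20 to 120 N. Pads are 22 mm wide; open, the fingers measure 114 mm over their backs; the gripper's body (76 mm by 85 mm) begins 54 mm behind the grasp point. The pads swing forward as they close: fully open they stand 13 mm farther back than shut.
Start: joints at [1.062, 0.053, 1.613, -0, 1.476, -0.119], TCP at [0.237, 0.578, 0.231] pointing down, gripper open.
Joint ranges: [-3.01, 3.01], [-1.01, 2.22], [0.06, 2.58], [-1.02, 4.17], [0.09, 2.62], [-3.14, 3.14]. Speed limits (rad/s): [2.57, 2.57, 3.14, 3.14, 3.14, 3.14].

### API

Orientations are given as a unit quaternion [w, x, y, z].
In Python, from plant import manip gives the robot as it stands.
- The arm moves only by the shell command python3 -m pendant 'ROWS'. ROWS is JSON, a list of rows, each a list of 3 entries, a list of its own where there are three numbers: the opening, from 0 (shut) to 1 (fully open), then the shift along the tool's x, y, z in units of 12 cm (1.0 is 12 cm), then the turn about the tool's z in units of pi rad (1.0 is pi rad). In form: [[gripper, [dx, dy, dz], roll], ...]. A call has 1 to 10 rows; each row is the pose to reach, as a shift and turn from the pose commanded when the call began, along the tool's axes at that moment, turning the shorter way round; what a row does not reach only later rows make up. A row lasts 1/10 s, in which the tool goes at most 50 mm and 8.59 degrees, less where a joint would pass 70% of its speed; a pose out of reach is approached as far as the arm can. A call with a number of a shift or a turn outside -1 to 1 is refused whole. A call with a gripper value outside its range is refused whole. The fingers move at their own pace and stop on an object; the grip force is fixed at half the most. Time passes only in rows, so rows that repeat a pose let the fingers close. It gives the time, the measured TCP pose, the force, the opening and the grip force at its end, in the units of the state.
- manip.state(): the state, without advancing time (a new reading comes with each control period).
- manip.grab_frame(name): name is "side" or "top"; returns a dict with "img" (420x560x3 uint8, red, green, blue), "fx", "fy", "cx", "cy" (pixels), "eye" and "rotation" of the camera in the world. Camera axes: x right, y down, z forward; pixel columns grow to the right and rows downward; lengths in m; the calibration is good to about 2 mm. A picture is of the moment at which its call begins. There is no depth.
- manip.job_done(): hands the job in; it is judged then, once.
The state is a dict: "time": time; "joint_pos": joint angles; "joint_vel": joint speeds; "joint_efforts": joint torques, N m; "tool_pos": TCP position; "tool_rot": TCP orientation; "contact_force": force on the tool from outside, world axes, zero at the start; "ft_torque": the same for the moment, N m; "gripper_width": opening from 0.0 (shut) to 1.0 (fully open); "grasp_force": force on a finger pad.
Only numpy, scipy, OpenCV 4.12 (cv2) and the standard library are available. Lean on these libraries where they do the work, as an engineer would, in place of code of your own. Each camera call takes 0.05 s, during which the arm holds its last target. There are 200 camera calls.

## Working session

There is one attempt and no reset: what is moved stays moved. The work goes in short steps, Python scripts to look and compute and a shell command to move; the robot and the scene stay as the last step left them, time stands still between calls to the robot, and variables do not carry over. Pictures are saved under pics/ and viewed, at most 10 in all, crops included, and the job is handed in when it is done.

```bash
mkdir -p pics
cat > h.py <<'E'
import numpy as np,cv2
from plant import manip
def grab(n,f=None):
    d=manip.grab_frame(n)
    if f: cv2.imwrite('pics/'+f,d['img'][:,:,::-1])
    return d
def ray(d,u,v,z=0):
    e=np.array(d['eye']);R=np.array(d['rotation'])
    r=R@np.array([(u-d['cx'])/d['fx'],(v-d['cy'])/d['fy'],1.])
    return e+r*(z-e[2])/r[2]
def proj(d,p):
    c=np.array(d['rotation']).T@(np.array(p)-np.array(d['eye']))
    return c[0]/c[2]*d['fx']+d['cx'],c[1]/c[2]*d['fy']+d['cy']
E
python3 - <<'E'
from h import *
for n in('top','side'):
    d=grab(n,n+'0.png');print(n,d['eye'],d['rotation'],d['fx'],[proj(d,p) for p in((.5,0,0),(.6,0,0))])
s=manip.state();print(s['time'],s['tool_pos'],s['tool_rot'],s['contact_force'])
E
```

```text
Traceback (most recent call last):
  File "h.py", line 12, in proj
    c=np.array(d['rotation']).T@(np.array(p)-np.array(d['eye']))
      ~~~~~~~~~~~~~~~~~~~~~~~~~^^~~~~~~~~~~~~~~~~~~~~~~~~~~~~~~~
ValueError: matmul: Input operand 1 has a mismatch in its core dimension 0, with gufunc signature (n?,k),(k,m?)->(n?,m?) (size 3 is different from 4)
```

View pics/top0.png

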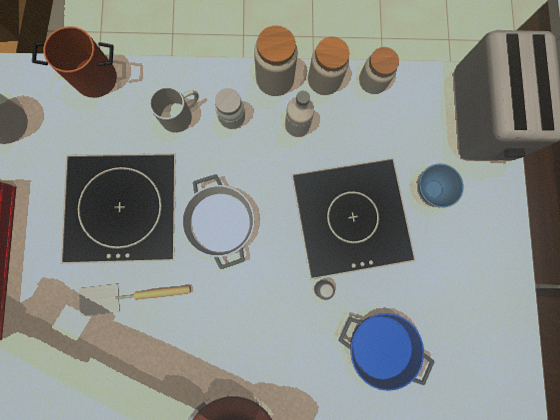

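The top view shows three two-eared vessels: tall orange pot (75,55), metal pan (219,222) and blue pot (387,350). The metal one at (219,222) fits "shallow metal pan". The larger ring is the left plate, with its cross at (119,207).

```bash
python3 - <<'E'
s=open('h.py').read().replace("np.array(d['rotation'])","Q(d['rotation'])").replace("def grab","from scipy.spatial.transform import Rotation as Ro\ndef Q(q): return Ro.from_quat(np.roll(q,-1)).as_matrix()\ndef grab",1)
open('h.py','w').write(s)
E
python3 - <<'E'
from h import *
t=grab('top');d=grab('side','side0.png')
print(t['eye'],t['rotation'],d['eye'],d['rotation'])
s=manip.state();print(s['time'],s['tool_pos'],s['tool_rot'],s['contact_force'],proj(t,s['tool_pos']),proj(d,s['tool_pos']))
for n,u,v,z in[('cross',119,207,0),('pan',219,222,.05),('small',352,217,0),('salt',325,288,.06),('spat',190,289,0),('spat2',90,298,0),('mug',168,107,.09),('dots',118,256,0),('ear1',207,183,.045),('ear2',230,258,.045),('bl',63,262,0)]:
  print(n,ray(t,u,v,z).round(3),np.round(proj(d,ray(t,u,v,z))))
cv2.imwrite('pics/crop.png',cv2.resize(t['img'][140:310,50:290,::-1],None,fx=3.3,fy=3.3,interpolation=2))
E
```

```text
[ 0.40578735 -0.0857323   0.93482926] [ 0.03352996 -0.70484644  0.70565264 -0.06419962] [ 0.02833513 -0.86890751  0.58837783] [-0.47208668  0.83615986 -0.23805494  0.14594759]
0.15 [0.23725186 0.57769545 0.23033357] [-2.62390362e-04  1.93667650e-01  9.81066867e-01 -7.58631074e-04] [ 0.6908236  -0.66473137 -0.2243091 ] (np.float64(-122.0367118301699), np.float64(367.4814222429306)) (np.float64(108.54262060367788), np.float64(96.31055103734803))
cross [0.549 0.281 0.   ] [232. 169.]
pan [0.507 0.031 0.05 ] [255. 188.]
small [ 0.526 -0.293  0.   ] [324. 257.]
salt [ 0.355 -0.213  0.06 ] [247. 242.]
spat [0.351 0.103 0.   ] [198. 205.]
spat2 [0.332 0.337 0.   ] [167. 177.]
mug [0.769 0.148 0.09 ] [305. 147.]
dots [0.43  0.277 0.   ] [201. 177.]
ear1 [0.601 0.062 0.045] [276. 179.]
ear2 [0.424 0.005 0.045] [233. 200.]
bl [0.416 0.405 0.   ] [184. 165.]
```

View pics/side0.png

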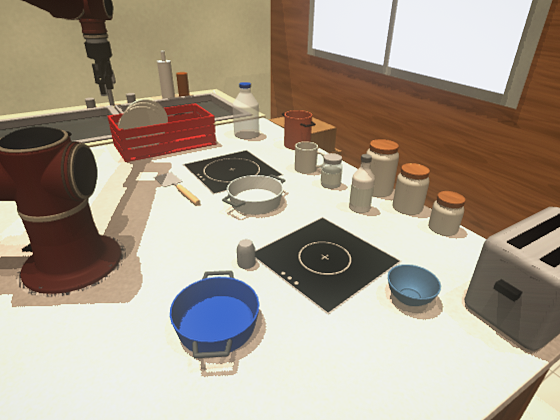

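View pics/crop.png

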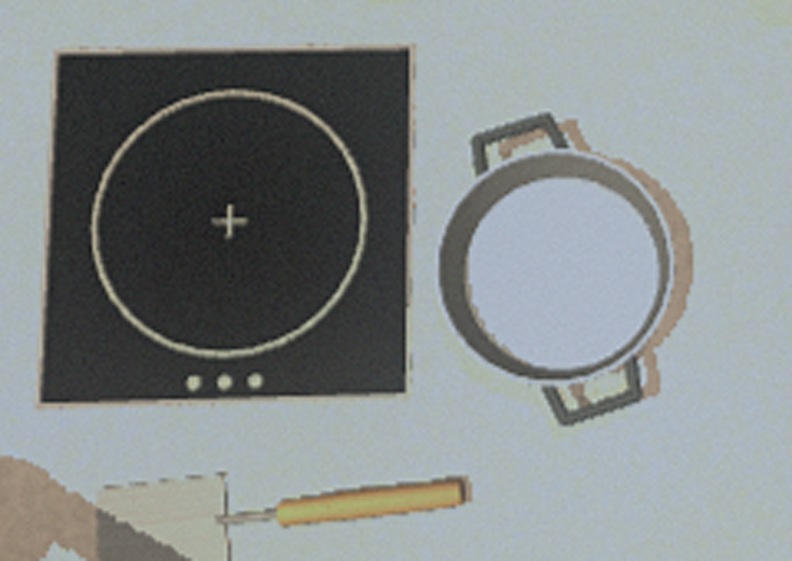

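The crop confirms it: a shallow bare-metal pan with two ears, floor centre near top pixel (222,222), and the larger ring around (119,207). The blue and orange pots have the wrong colour or height. Next come sub-pixel fits of the pan rim, floor and ring, and the first move.

```bash
cat > meas.py <<'E'
from h import *
from scipy.optimize import least_squares
def circ(P):
    f=least_squares(lambda c:np.hypot(P[:,0]-c[0],P[:,1]-c[1])-c[2],[*P.mean(0),.08],loss='soft_l1',f_scale=.002);return f.x.round(4)
def pts(d,c,z):
    return np.array([ray(d,u,v,z)[:2] for u,v in c])
def ring(d):
    g=d['img'].min(2);m=(g>80).astype('uint8');m[:,:66]=0;m[:,172:]=0;m[:158]=0;m[250:]=0
    v,u=np.nonzero(m);k=np.hypot(u-119,v-207);s=(k>34)&(k<47)
    return circ(pts(d,np.c_[u,v][s],0))
def floor(d,u0,v0):
    a=d['img'].astype(int);m=((a[:,:,2]-a[:,:,0]>8)&(a.min(2)>140)).astype('uint8')
    m=cv2.morphologyEx(m,cv2.MORPH_OPEN,np.ones((3,3)))
    n,l,st,ce=cv2.connectedComponentsWithStats(m)
    i=l[v0,u0];c=max(cv2.findContours((l==i).astype('uint8'),0,1)[0],key=cv2.contourArea)[:,0]
    return circ(pts(d,c,.006)),st[i]
E
python3 - <<'E'
from meas import *
t=grab('top');print('ring',ring(t));print(floor(t,222,222))
print(t['img'][222,222],t['img'][222,270],t['img'][222,190])
print(ray(t,218.5,220.3,.05),ray(t,221.8,222.4,.006))
E
```

```text
ring [0.5501 0.281  0.0979]
(array([0.5123, 0.0337, 0.0695]), array([ 192,  194,   58,   58, 2623], dtype=int32))
[174 186 202] [173 183 186] [94 93 87]
[0.51097729 0.03224668 0.05      ] [0.51104675 0.02999539 0.006     ]
```

```bash
python3 -m pendant '[[0,[0,0,-1],0],[0,[0,0,-1],-0.04],[0,[0,0,-1],-0.08],[0,[0,0,-1],-0.124],[0,[0,0,-1],-0.124]]'
```

```text
time: 0.7
tool_pos: [0.2376, 0.5783, 0.3524]
tool_rot: [0.0, 0.0, 1.0, 0.001]
contact_force: [1.0, 0.2, -1.2]
gripper_width: 0.146
grasp_force: 0.0
```

```bash
python3 -m pendant '[[0,[-0.46,-0.88,0],0],[0,[-0.46,-0.88,0],0],[0,[-0.46,-0.88,0],0]]'; python3 -m pendant '[[0,[-0.46,-0.88,0],0],[0,[-0.46,-0.88,0],0],[0,[-0.46,-0.88,0],0]]';python3 -m pendant '[[0,[-0.46,-0.88,0],0],[0,[-0.46,-0.88,0],0],[0,[-0.46,-0.88,0],0]]';python3 -m pendant '[[0,[-0.46,-0.88,0],0],[0,[-0.46,-0.88,0],0],[0,[-0.46,-0.88,0],0]]';python3 -m pendant '[[0,[-0.44,-0.88,0],0],[0,[-0.44,-0.88,0],0],[0,[-0.44,-0.88,0],0],[0,[-0.44,-0.88,0],0],[0,[-0.44,-0.88,0],0],[0,[-0.44,-0.88,0],0]]'
```

```text
time: 1.0
tool_pos: [0.2936, 0.4696, 0.3498]
tool_rot: [-0.0, 0.003, 1.0, -0.001]
contact_force: [0.3, -0.3, 1.2]
gripper_width: 0.002
grasp_force: 0.0
time: 1.3
tool_pos: [0.3488, 0.3638, 0.3499]
tool_rot: [-0.001, 0.003, 1.0, -0.001]
contact_force: [0.6, -0.8, -0.5]
gripper_width: -0.002
grasp_force: 0.0
time: 1.6
tool_pos: [0.4038, 0.2581, 0.3498]
tool_rot: [-0.001, 0.004, 1.0, -0.001]
contact_force: [0.6, -0.2, -0.4]
gripper_width: -0.002
grasp_force: 0.0
time: 1.9
tool_pos: [0.4589, 0.1524, 0.3497]
tool_rot: [-0.001, 0.004, 1.0, -0.001]
contact_force: [0.1, 0.7, -0.2]
gripper_width: -0.001
grasp_force: 0.0
time: 2.5
tool_pos: [0.5105, 0.051, 0.3508]
tool_rot: [-0.0, 0.0, 1.0, 0.0]
contact_force: [-0.5, -0.8, -0.5]
gripper_width: 0.0
grasp_force: 0.0
```

```bash
python3 -m pendant '[[0,[-0.03,0,1],0],[0,[-0.03,0,1],0],[0,[-0.03,0,1],0]]'; python3 -m pendant '[[0,[0,0,1],0],[0,[0,0,1],0],[0,[0,0,1],0],[0,[0,0,1],0]]';python3 -m pendant '[[0,[0,0,0.37],0],[0,[0,0,0.5],0],[0,[0,0,0.62],0],[0,[0,0,0.73],0],[0,[0,0,0.73],0],[0,[0,0,0.73],0]]'
python3 - <<'E'
from h import *
t=grab('top');cv2.imwrite('pics/c2.png',cv2.resize(t['img'][140:310,50:290,::-1],None,fx=3.3,fy=3.3,interpolation=2))
E
```

```text
time: 2.8
tool_pos: [0.5115, 0.0516, 0.2256]
tool_rot: [-0.004, -0.001, 1.0, 0.0]
contact_force: [0.2, -0.8, -0.5]
gripper_width: 0.001
grasp_force: 0.0
time: 3.2
tool_pos: [0.5108, 0.0514, 0.1068]
tool_rot: [-0.004, -0.001, 1.0, 0.0]
contact_force: [0.7, 1.0, -0.5]
gripper_width: -0.001
grasp_force: 0.0
time: 3.8
tool_pos: [0.5154, 0.0501, 0.0247]
tool_rot: [0.001, 0.0, 1.0, -0.0]
contact_force: [1.2, 0.3, 0.2]
gripper_width: -0.005
grasp_force: 0.0
```

View pics/c2.png

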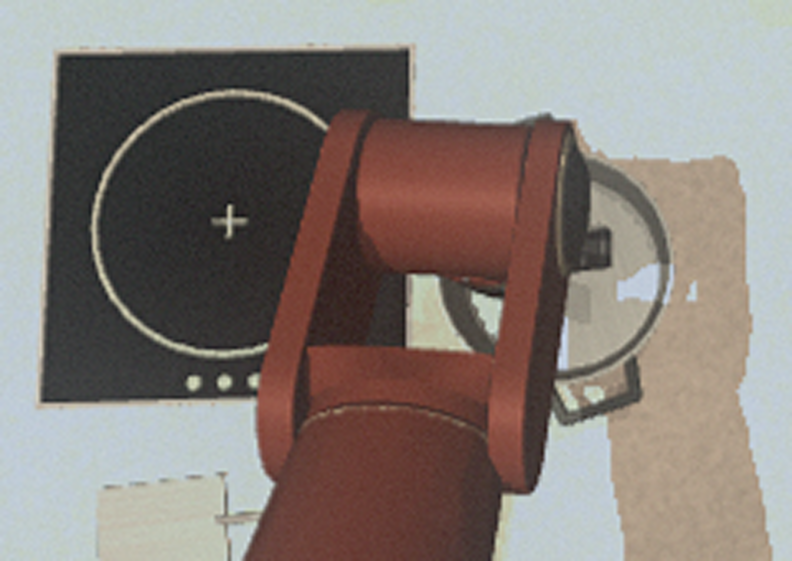

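The arm is over the pan with the fingers inside it, and the pan has not moved (rim still at crop right edge 672). Now a slow push on the inner leading wall.

```bash
python3 -m pendant '[[0,[-0.01,0.08,0],0],[0,[-0.02,0.16,0],0],[0,[-0.04,0.24,0],0],[0,[-0.05,0.3,0],0],[0,[-0.06,0.36,0],0],[0,[-0.06,0.4,0],0],[0,[-0.07,0.44,0],0],[0,[-0.08,0.48,0],0],[0,[-0.08,0.52,0],0],[0,[-0.09,0.56,0],0]]'; python3 -m pendant '[[0,[-0.01,0.06,0],0],[0,[-0.02,0.12,0],0],[0,[-0.03,0.18,0],0],[0,[-0.04,0.24,0],0],[0,[-0.05,0.3,0],0],[0,[-0.06,0.36,0],0],[0,[-0.07,0.42,0],0],[0,[-0.07,0.48,0],0],[0,[-0.08,0.54,0],0],[0,[-0.09,0.6,0],0]]'
python3 - <<'E'
from h import *
t=grab('top');cv2.imwrite('pics/c3.png',cv2.resize(t['img'][140:310,50:290,::-1],None,fx=3.3,fy=3.3,interpolation=2))
E
```

```text
time: 4.85
tool_pos: [0.525, 0.1159, 0.0236]
tool_rot: [-0.001, -0.0, 1.0, -0.002]
contact_force: [-1.9, -6.6, 2.2]
gripper_width: 0.001
grasp_force: 3.7
time: 5.85
tool_pos: [0.5359, 0.1878, 0.0236]
tool_rot: [-0.001, 0.0, 1.0, -0.002]
contact_force: [-1.4, -7.0, 3.0]
gripper_width: 0.001
grasp_force: 3.9
```

View pics/c3.png

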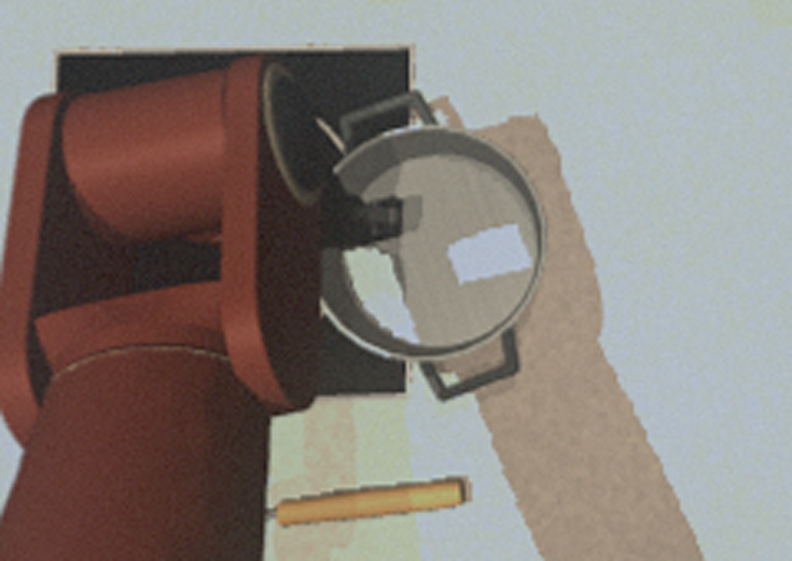

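Run:
```python
from h import *
t=grab('top');a=t['img']
print(ray(t,50+431/3.3,140+242/3.3,.05),ray(t,50+556/3.3,140+265/3.3,.05))
```

```text
[0.52720341 0.12011952 0.05      ] [0.51097015 0.03228161 0.05      ]
```

```bash
python3 -m pendant '[[0,[-0.01,0.06,0],0],[0,[-0.02,0.12,0],0],[0,[-0.03,0.18,0],0],[0,[-0.03,0.24,0],0],[0,[-0.04,0.3,0],0],[0,[-0.05,0.36,0],0],[0,[-0.06,0.42,0],0],[0,[-0.07,0.48,0],0],[0,[-0.08,0.54,0],0],[0,[-0.09,0.6,0],0]]'; python3 -m pendant '[[0,[-0.01,0.06,0],0],[0,[-0.02,0.12,0],0],[0,[-0.03,0.18,0],0],[0,[-0.03,0.24,0],0],[0,[-0.04,0.3,0],0],[0,[-0.05,0.36,0],0],[0,[-0.06,0.42,0],0],[0,[-0.07,0.48,0],0],[0,[-0.08,0.53,0],0],[0,[-0.08,0.55,0],0]]'
python3 - <<'E'
from h import *
t=grab('top');cv2.imwrite('pics/c4.png',cv2.resize(t['img'][140:310,50:290,::-1],None,fx=3.3,fy=3.3,interpolation=2))
E
```

```text
time: 6.95
tool_pos: [0.5468, 0.2598, 0.0236]
tool_rot: [-0.001, 0.0, 1.0, -0.002]
contact_force: [-1.1, -8.4, 3.5]
gripper_width: -0.003
grasp_force: 4.1
time: 7.95
tool_pos: [0.5566, 0.326, 0.0236]
tool_rot: [-0.001, 0.0, 1.0, -0.002]
contact_force: [-0.7, -7.9, 3.9]
gripper_width: -0.001
grasp_force: 4.3
```

View pics/c4.png

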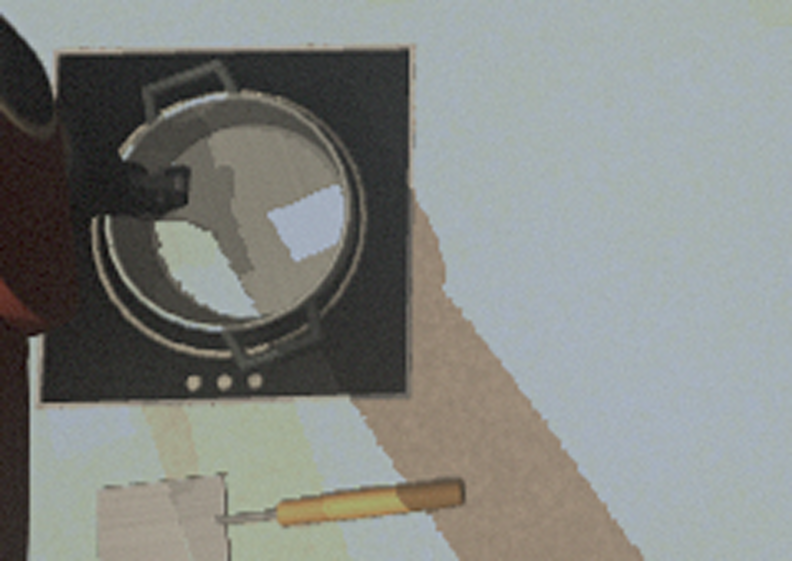

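The rim spans about crop x 112–351 and y 92–330, inside the ring apart from parallax. I'll compute its centre.

Run:
```python
from meas import *
t=grab('top')
# rim right edge & bottom, by hand; floor right edge (347,192),(260,320),(240,125)
for u,v in((235,211),(231,211)):print(ray(t,50+u/3.3,140+v/3.3,.05))
P=pts(t,[(50+u/3.3,140+v/3.3) for u,v in((347,192),(262,320),(240,125),(310,148),(346,225))],.006);print(circ(P))
P=pts(t,[(50+u/3.3,140+v/3.3) for u,v in((352,200),(235,92),(312,125),(330,290),(215,330),(150,300),(107,230))],.05);print(circ(P))
```

```text
[0.54893696 0.25702713 0.05      ]
[0.54892895 0.25978693 0.05      ]
[0.5473 0.2658 0.0735]
[0.5492 0.2597 0.0843]
```

```bash
python3 -m pendant '[[0,[0,0.04,0],0],[0,[0,0.08,0],0],[0,[0,0.12,0],0],[0,[-0.01,0.15,0],0],[0,[-0.01,0.17,0],0],[0,[-0.01,0.175,0],0],[0,[-0.01,0.175,0],0]]'; python3 -m pendant '[[0,[0,-0.06,0],0],[0,[0,-0.15,0],0],[0,[0,-0.25,0],0],[0,[0,-0.3,0],0],[0,[0,-0.3,-0.3],0],[0,[0,-0.3,-0.7],0],[0,[0,-0.3,-1],0],[0,[0,-0.3,-1],0]]';python3 -m pendant '[[0,[0,0,-1],0],[0,[0,0,-1],0],[0,[0,0,-1],0]]'; python3 -m pendant '[[0,[0,-1,-0.3],0],[0,[0,-1,-0.3],0],[0,[0,-1,-0.3],0]]'; python3 -m pendant '[[0,[0,-1,0],0],[0,[0,-1,0],0],[0,[0,-1,0],0]]'; python3 -m pendant '[[0,[0,-1,0],0],[0,[0,-1,0],0],[0,[0,-1,0],0],[0,[0,-1,0],0],[0,[0,-1,0],0]]'
python3 - <<'E'
from h import *
t=grab('top','top5.png');cv2.imwrite('pics/c5.png',cv2.resize(t['img'][140:310,50:290,::-1],None,fx=3.3,fy=3.3,interpolation=2))
E
```

```text
time: 8.75
tool_pos: [0.5578, 0.3466, 0.0236]
tool_rot: [-0.001, 0.0, 1.0, -0.002]
contact_force: [0.3, -7.1, 3.3]
gripper_width: 0.001
grasp_force: 3.8
time: 9.55
tool_pos: [0.5618, 0.3136, 0.1518]
tool_rot: [0.006, 0.0, 1.0, 0.003]
contact_force: [1.4, 0.7, 0.5]
gripper_width: 0.0
grasp_force: 0.0
time: 9.85
tool_pos: [0.5595, 0.3127, 0.2696]
tool_rot: [0.004, 0.0, 1.0, 0.002]
contact_force: [0.0, -0.6, 0.4]
gripper_width: -0.003
grasp_force: 0.0
time: 10.15
tool_pos: [0.5579, 0.1895, 0.3007]
tool_rot: [0.001, 0.001, 1.0, -0.0]
contact_force: [0.5, 0.4, 0.8]
gripper_width: -0.001
grasp_force: 0.0
time: 10.45
tool_pos: [0.5573, 0.0686, 0.299]
tool_rot: [-0.0, 0.002, 1.0, -0.0]
contact_force: [0.6, 0.7, -0.4]
gripper_width: -0.004
grasp_force: 0.0
time: 10.95
tool_pos: [0.5575, -0.0478, 0.299]
tool_rot: [-0.0, 0.001, 1.0, 0.0]
contact_force: [0.3, 0.4, 0.1]
gripper_width: 0.001
grasp_force: 0.0
```

View pics/c5.png

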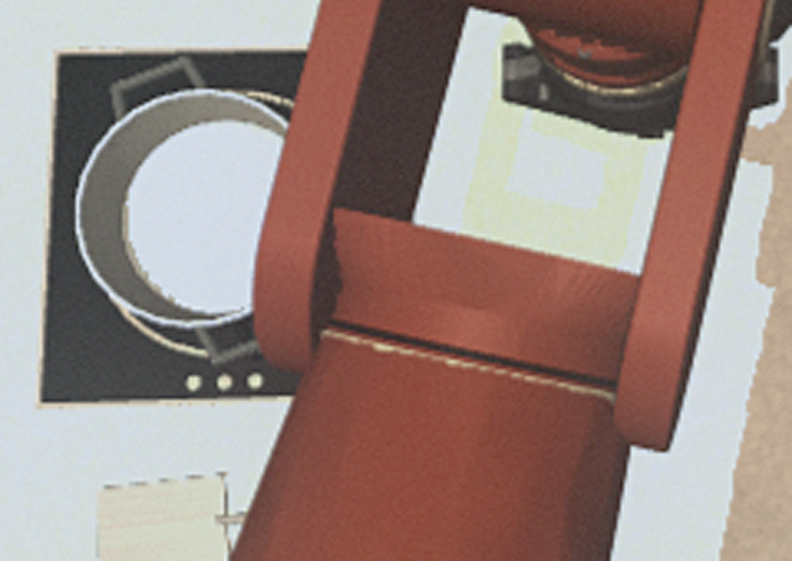

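The pan is free of the robot; its rim covers crop x 77–~310, y 90–326. I'll move the arm aside and fit it properly.

```bash
python3 -m pendant '[[0,[0,-1,0],0],[0,[0,-1,0],0],[0,[0,-1,0],0],[0,[0,-1,0],0],[0,[0,-1,0],0]]'
python3 - <<'E'
from meas import *
t=grab('top','top6.png');cv2.imwrite('pics/c6.png',cv2.resize(t['img'][120:310,30:270,::-1],None,fx=3.1,fy=3.1,interpolation=2))
print(floor(t,118,208))
d=grab('side');c=(.55,.281)
for p in((.55,.281,0),(.55,.281,.05)):print(np.round(proj(d,p)))
cv2.imwrite('pics/s6.png',cv2.resize(d['img'][110:230,130:330,::-1],None,fx=4,fy=4,interpolation=2))
E
```

```text
time: 11.5
tool_pos: [0.5579, -0.1665, 0.2995]
tool_rot: [-0.0, -0.0, 1.0, 0.0]
contact_force: [0.5, 0.8, 0.3]
gripper_width: -0.003
grasp_force: 0.0
(array([0.5539, 0.2832, 0.0694]), array([  89,  177,   58,   58, 2661], dtype=int32))
[232. 169.]
[231. 157.]
```

View pics/c6.png

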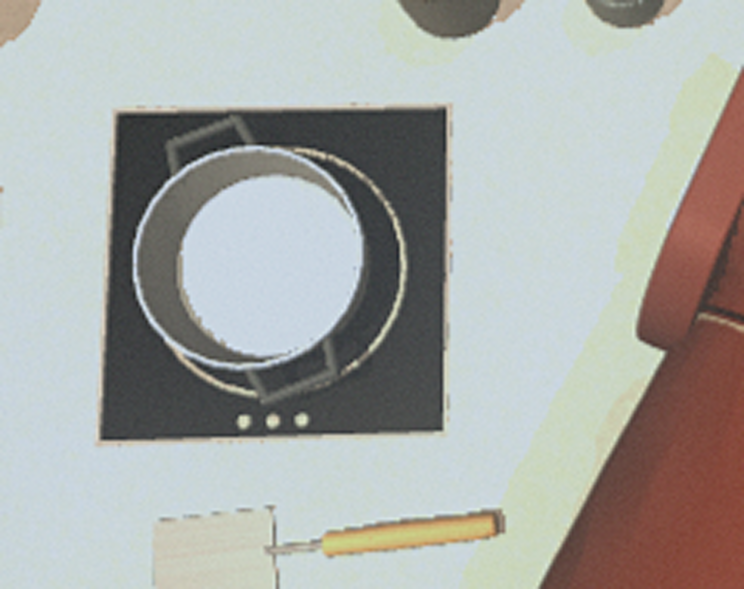

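View pics/s6.png

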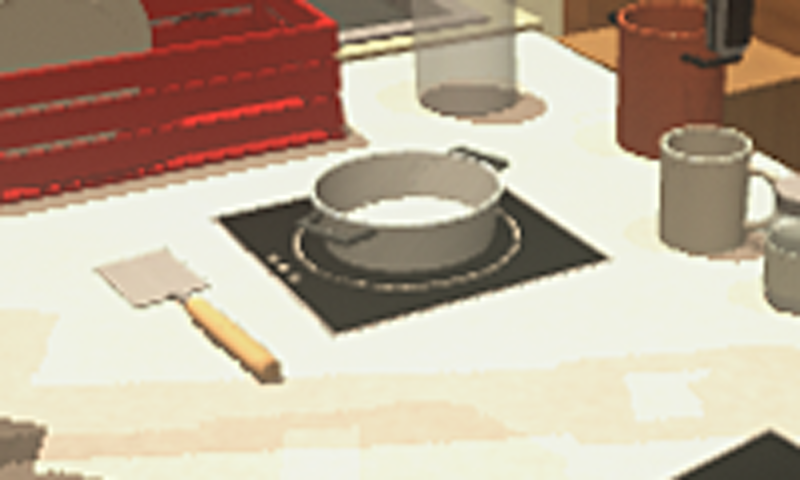

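Both views agree: the pan's fitted centre is at (0.554, 0.283) and the ring's at (0.550, 0.281). That is about 5 mm off, against a 25 mm margin. The pan sits flat, the spatula and mug are where they were, and the robot is clear.

```bash
python3 -c "
from plant import manip
print(manip.job_done())"
```

```text
the job is handed in; nothing more can be done
None
```

I slid the metal pan flat onto the hob plate with the larger ring and handed the job in; its base lies wholly inside the ring, about 5 mm off centre, and I saw no other object moved.

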